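# Clamp the fired plaque in the decorating jig

## Task

Clamp the fired clay plaque in the decorating jig: free the jaw's clamp knob, slide the jaw so that it pushes the plaque into the hooded end until the spring buffer hidden there is pressed fully home (feel for it, do not force it), and tighten the knob again firmly, so that the jaw holds the buffer home by itself once you let go. Leave the plaque lying flat, and leave the other things on the table where they are.

Things in the scene. Friction and masses are not known exactly. Their poses are not given: they have to be found in the camera images.
- jig: Fixed plywood board 130 (its x) x 360 (its y) x 20 mm on the table; origin centre of underside, z up. The jaw closes along its +y, towards a grey metal hood over y = +70 to +180 mm, open to -y (116 wide, 39 mm high inside), top 65 mm above the table. A spring buffer is hidden in the hood.
- jaw_face (a point): Centre of the aluminium jaw's front face (110 wide, 44 mm high), 42 mm above the table, looking along the jig's +y; axes as the jig's. The jaw is 57 mm long, its block 70 mm wide, top 62 mm above the table, and carries the knob. Freed, it slides along the jig's y with 1.5 N of drag; at the start the clamp holds it against 30 N or more.
- jaw (a joint): Position of the jaw in m along the jig's +y, 0 at its far-open end to 0.135. The face stands at jig y = -0.105 + this value.
- knob_grip (a point): On the clamp knob's upright axis, 36 mm behind the jaw's face, 91 mm above the table. The knob is a black T-bar 76 long, 16 wide, 24 mm high (78 to 102 mm above the table, the jaw's block ends at 62 mm) on a 22 mm stem. x runs along the bar and turns with it, z up. Gripped across the bar from above, it can be turned, and the jaw pushed along by it.
- knob (a joint): Turn of the knob, rad, 0 to 2.6 (stops), growing clockwise seen from above: clockwise tightens, anticlockwise frees. Turning it loose takes 0.2 N m. The clamp bites at an unknown value between 1.3 and 1.7; beyond it tightening takes 0.25 N m per rad more (felt while turning; any value above 2.0 is firm). It stays where left, or springs back up to 0.4 rad, still firm. Starts tight, 2.0 to 2.15.
- buffer (a joint): Travel of the hidden spring buffer (rubber plate 60 mm wide), m: 0 relaxed, 0.014 fully home on its solid stop. Pushes back 4 N at first, 8 N just before home, then solid. Drag of plaque and jaw adds 3 to 6 N, so a push that has risen to 18 N means home. The relaxed face is at an unknown jig y, +93 to +117 mm.
- shoe: Steel clamp shoe, 12 x 20 x 4 mm, hidden under the jaw; the knob presses it on the jig's rail (about 120 N per rad past the bite), which locks the jaw. Not to be handled.
- plaque: Fired clay plaque, unglazed beige, 80 (its x) x 110 (its y) x 22 mm with a low relief on top, about 0.36 kg, lying loose and a little askew on the jig's board between jaw and buffer, its far end near or just under the hood's edge. Origin centre of underside, z up.
- cone_tall: Bystander: grey clay cone, 72 mm across the base, 135 mm high, standing beside the jig. Origin under its centre.
- cone_short: Bystander: beige clay cone, 64 mm across the base, 95 mm high, standing beside the jig. Origin under its centre.
- roller: Bystander: wooden roller, 38 mm diameter, 190 mm long, lying on the far side of the jig. Origin at the middle of its underside as first laid, length along its x.
- batten: Bystander: flat wooden batten, 24 mm wide, 220 mm long (its y), 7 mm thick, lying on the table on the robot's side of the jig. Origin at the centre of its underside.
- bell: Bystander: glazed bell figure, 72 mm across, 117 mm high, standing on the table. Origin under its centre.
- tool_pot: Bystander: glazed pot, 80 mm across, 95 mm high, standing on the table. Origin under its centre.
- brush: Bystander: flat brush lying on the table at the robot's right, about 200 mm long, length along its x.

How it is judged:
By the outcome, as a careful person would: the job done as asked, in the order asked, and still so for the second after the job is handed in, with the robot touching nothing.
It also fails if it takes over 42 s, if anything falls off the work surface, if the arm or the gripper's body presses on something with over 40 N, if the wrist force passes 120 N, or if a joint passes its speed limit or range.

## Robot

A 7-joint arm with a two-finger parallel gripper is mounted at the origin on the work surface. World frame = base frame: x ahead of the robot, y to its left, z up, the work surface at z = 0. Lengths are in m, angles in rad, forces in N, time in s.
With the tool pointing down it reaches from about 0.4 to 0.925 m from the base axis. Payload 4.1 kg.
Tool frame: the origin (TCP) lies at the very end of the fingers, on their centre line; the grasp point (between the pads) lies 19 mm behind it; z points along the fingers, y is the line along which they close (so a half turn about z gives the same grasp; the last joint's range is limited). The gripper opens to 85 mm and grips with 20 to 120 N. Pads are 22 mm wide; open, the fingers measure 114 mm over their backs; the gripper's body (76 mm by 85 mm) begins 54 mm behind the grasp point. The pads swing forward as they close: fully open they stand 13 mm farther back than shut.
Start: joints at [1.027, 0.398, 0.045, 1.537, -0.019, 1.207, -0.051], TCP at [0.28, -0.587, 0.231] pointing down, gripper open.
Joint ranges: [-2.82, 2.82], [-0.49, 2.23], [-1.37, 1.46], [0, 2.46], [-1.36, 4.5], [0.23, 2], [-2.94, 2.94]. Speed limits (rad/s): [2.57, 2.57, 3.14, 3.14, 3.14, 3.14, 3.14].

## Interface

Orientations are given as a unit quaternion [x, y, z, w].
In Python, from station import r gives the robot as it stands.
- The arm moves only by the tool jog_arm, never from a script. Its argument "deltas" is a list of rows, each a list of 2 entries, a list of its own where there are three numbers: the shift along the tool's x, y, z each as a share of 2.5 cm, from -1 to 1, then the turn, a rotation vector about the tool's x, y, z each as a share of 4 degrees, from -1 to 1. A call has 1 to 20 rows; each row shifts and turns the commanded pose from where the row before left it, along the tool's axes as they then stand; what a row does not reach is not made up. A row lasts 1/10 s, in which the tool goes at most 50 mm and 8.59 degrees, less where a joint would pass 70% of its speed; a pose out of reach is approached as far as the arm can. A call with a number of a shift or a turn outside -1 to 1 is refused whole. A call with a gripper value outside its range is refused whole. "jaw" is the opening, from -1 (shut) to 1 (fully open), set as the call begins (left out, the last holds). The fingers move at their own pace and stop on an object; the grip force is fixed at half the most. Time passes only in rows, so rows that do not move let the fingers close. It gives the time, the measured TCP pose, the force, the opening and the grip force at its end, in the units of the state.
- r.get_state(): the state, without advancing time (a new reading comes with each control period).
- r.read_camera(name): name is "scene" or "top" or "wrist"; returns a dict with "img" (480x640x3 uint8, red, green, blue), "vertical_fov" (degrees; the focal length in pixels is half the picture's height over the tangent of half this angle, whatever the lens; pixels are square), "cx", "cy" (the principal point, pixels), "R" (3x3) and "t" (3): a world point X has camera coordinates R X + t. Camera axes: x right, y down, z forward; pixel columns grow to the right and rows downward; lengths in m; the calibration is good to about 2 mm. A picture is of the moment at which its call begins. There is no depth.
- r.sign_off(): hands the job in; it is judged then, once.
The state is a dict: "time": time; "q": joint angles; "dq": joint speeds; "joint_efforts": joint torques, N m; "tcp_pos": TCP position; "eef_rot": TCP orientation; "wrist_force": force on the tool from outside, world axes, zero at the start; "torque": the same for the moment, N m; "width": opening from 0.0 (shut) to 1.0 (fully open); "grasp_force": force on a finger pad.
Only numpy, scipy, OpenCV 4.12 (cv2) and the standard library are available. Lean on these libraries where they do the work, as an engineer would, in place of code of your own. Each camera call takes 0.05 s, during which the arm holds its last target. There are 200 camera calls.

## Working session

There is one attempt and no reset: what is moved stays moved. The work goes in short steps, Python scripts to look and compute and a tool call to move; the robot and the scene stay as the last step left them, time stands still between calls to the robot, and variables do not carry over. Pictures are saved under pics/ and viewed, at most 10 in all, crops included, and the job is handed in when it is done.

Besides the shell and the picture viewer there is one more tool, called after ">>>" as name(argument=value, ...) on one line, values as JSON. jog_arm: Moves the arm, as the interface text tells. Its arguments: {"type":"object","properties":{"deltas":{"type":"array"},"jaw":{"type":"number"}},"required":["deltas"]}

```bash
mkdir -p pics; ls; cat > h.py <<'E'
import numpy as np, cv2
from station import r
from scipy.spatial.transform import Rotation as R
def cam(n,save=None):
    c=r.read_camera(n)
    if save: cv2.imwrite(f'pics/{save}.png',c['img'][:,:,::-1])
    c['f']=240/np.tan(np.radians(c['vertical_fov'])/2)
    return c
def ray(c,u,v,z):
    d=c['R'].T@np.array([(u-c['cx'])/c['f'],(v-c['cy'])/c['f'],1]); o=-c['R'].T@c['t']
    return o+d*(z-o[2])/d[2]
def proj(c,X):
    p=c['R']@np.array(X)+c['t']; return p[:2]/p[2]*c['f']+[c['cx'],c['cy']]
E
python3 - <<'E'
from h import *
import pickle
for n in('top','scene'):
    c=cam(n,n+'0'); print(n,c['f'],-c['R'].T@c['t']); pickle.dump(c,open(n+'0.pkl','wb'))
print(r.get_state())
E
```

```text
pics
top 588.4151036153658 [ 0.45682638 -0.03323054  1.43591204]
scene 621.901770033398 [1.33066677 0.5984983  1.46129281]
{'time': 0.1, 'q': array([ 1.02700869,  0.39911249,  0.04504601,  1.53775256, -0.01870422,
        1.20691437, -0.05070899]), 'dq': array([ 0.00078707, -0.00065628,  0.00231729, -0.00306929,  0.00031693,
       -0.000445  , -0.00029815]), 'joint_efforts': array([ 2.94272621e-03, -4.76263118e+01,  1.36948742e+00, -2.54950047e+01,
        1.18125585e-02,  4.96151304e-03,  8.36935108e-07]), 'tcp_pos': array([ 0.27944449, -0.58623017,  0.23037178]), 'eef_rot': array([ 9.75361656e-01,  2.20610201e-01, -2.53594771e-04, -8.45360247e-04]), 'wrist_force': array([-0.2163619 , -0.422767  , -0.21270516]), 'torque': array([ 0.03160294, -0.0125929 , -0.01554527]), 'grasp_force': 0.0, 'width': 1.0005573490799098}
```

View pics/top0.png

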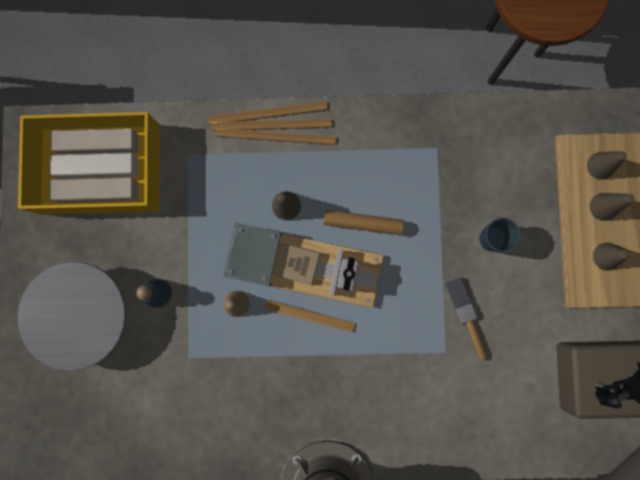

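View pics/scene0.png

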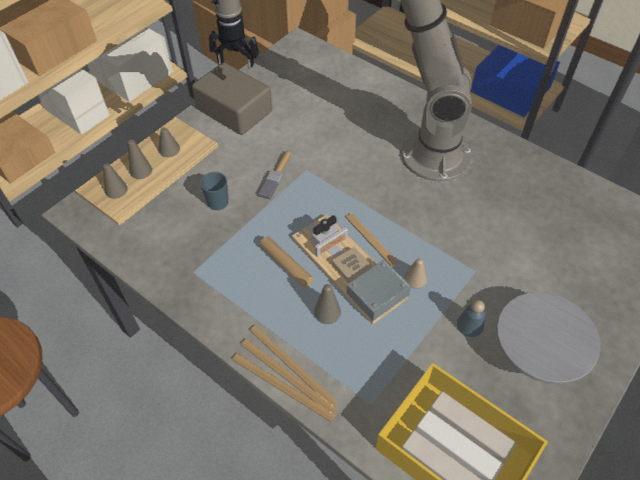

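The top view shows the jig with its hood at (253,254), the jaw and black T-knob at (349,274), and the plaque at (300,266). The cones, roller and batten stand around the jig. I'll zoom in on the jig in the top view.

```bash
python3 - <<'E'
from h import *
import pickle
c=pickle.load(open('top0.pkl','rb'))
im=c['img'][205:325,215:405,::-1]
cv2.imwrite('pics/crop.png',cv2.resize(im,None,fx=4.2,fy=4.2,interpolation=cv2.INTER_CUBIC))
g=c['img'].astype(int)
m=np.zeros((480,640),np.uint8); m[250:300,330:370]=(g[250:300,330:370].max(2)<45)
n,l,s,ce=cv2.connectedComponentsWithStats(m)
for k in range(1,n):
    if s[k,4]>20:
        cn=cv2.findContours((l==k).astype(np.uint8),0,1)[0][0]; print(s[k],ce[k],cv2.minAreaRect(cn),ray(c,*ce[k],.1))
for p in [(237,223),(225,278),(283,232),(275,286)]: print(p,ray(c,*p,.065))
for p in [(383,255),(378,306)]: print(p,ray(c,*p,.02))
E
```

```text
[344 258  11  32 184] [348.82065217 273.5       ] ((349.0, 273.5), (31.0, 10.0), 90.0) [ 0.50185271 -0.06365178  0.1       ]
(237, 223) [0.62796498 0.19523072 0.065     ]
(225, 278) [0.49942948 0.22456722 0.065     ]
(283, 232) [0.60394198 0.08721511 0.065     ]
(275, 286) [0.4780749  0.10797799 0.065     ]
(383, 255) [ 0.54704919 -0.1488509   0.02      ]
(378, 306) [ 0.42537934 -0.13300792  0.02      ]
```

View pics/crop.png

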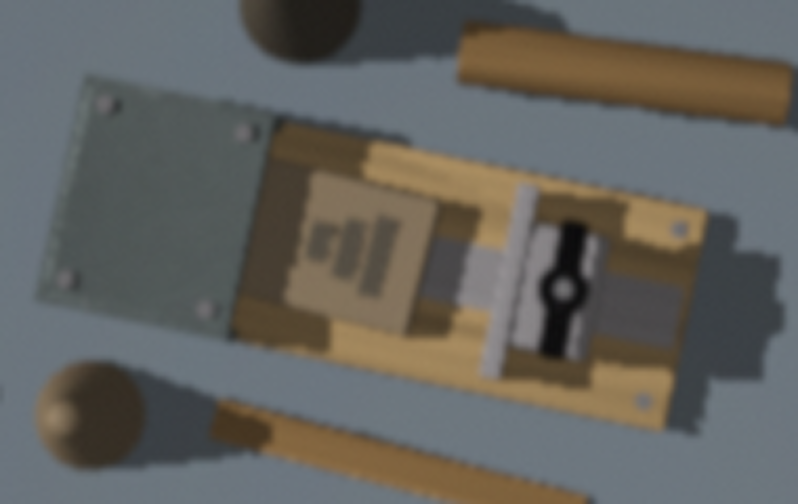

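The crop shows the jig axis about 11.4° off world y. The T-bar centre is at crop (563,288), nearly parallel to the jig's x, and the plaque's near edge is around (420,265). I'll move above the knob and refine with the wrist camera.

>>> jog_arm(deltas=[[[0.5, -0.4, 0], [0, 0, 0]], [[0.85, -0.75, 0], [0, 0, 0]], [[0.85, -0.75, 0], [0, 0, 0]], [[0.85, -0.75, 0], [0, 0, 0]], [[0.85, -0.75, 0], [0, 0, 0]], [[0.85, -0.75, 0], [0, 0, 0]], [[0.85, -0.75, 0], [0, 0, 0]], [[0.85, -0.75, 0], [0, 0, 0]], [[0.85, -0.75, 0], [0, 0, 0]], [[0.85, -0.75, 0], [0, 0, 0]], [[0.85, -0.75, 0], [0, 0, 0]], [[0.85, -0.75, 0], [0, 0, 0]], [[0.85, -0.75, 0], [0, 0, 0]], [[0.85, -0.75, 0], [0, 0, 0]], [[0.85, -0.75, 0], [0, 0, 0]], [[0.85, -0.75, 0], [0, 0, 0]], [[0.85, -0.75, 0], [0, 0, 0]], [[0.85, -0.75, 0], [0, 0, 0]], [[0.85, -0.75, 0], [0, 0, 0]], [[0.85, -0.75, 0], [0, 0, 0]]])

```text
time: 2.1
tcp_pos: [0.4974, -0.0748, 0.2312]
eef_rot: [0.975, 0.221, -0.0, 0.0]
wrist_force: [0.3, -1.0, -0.4]
width: 1.007
grasp_force: 0.0
```

>>> jog_arm(deltas=[[[0.3, -0.3, 0], [0, 0, 0.9]], [[0, 0, 0], [0, 0, 0.95]], [[0, 0, 0], [0, 0, 0.95]], [[0, 0, 0], [0, 0, 0.95]], [[0, 0, 0], [0, 0, 0.95]], [[0, 0, 0], [0, 0, 0.95]], [[0, 0, 0], [0, 0, 0.95]], [[0, 0, 0], [0, 0, 0.95]], [[0, 0, 0], [0, 0, 0.95]], [[0, 0, 0], [0, 0, 0.8]], [[0, 0, 0], [0, 0, 0]], [[0, 0, 0], [0, 0, 0]]])

```text
time: 3.3
tcp_pos: [0.5009, -0.0663, 0.2312]
eef_rot: [0.995, -0.101, -0.0, 0.0]
wrist_force: [0.1, 0.2, -0.1]
width: 1.0
grasp_force: 0.0
```

```bash
python3 - <<'E'
from h import *
import pickle
c=cam('wrist','w0'); pickle.dump(c,open('w0.pkl','wb'))
s=r.get_state(); print(s['time'],s['q'],s['tcp_pos'],R.from_quat(s['eef_rot']).as_matrix(),s['wrist_force'],s['torque'])
print(c['f'],-c['R'].T@c['t'],c['R'])
E
```

```text
3.35 [ 0.2957043   0.14811202 -0.27556578  1.86894775  0.04448216  1.13066912
 -1.76947851] [ 0.50100457 -0.06646237  0.23120888] [[ 9.79522993e-01 -2.01332178e-01 -2.44993961e-04]
 [-2.01332201e-01 -9.79523017e-01 -7.12520584e-05]
 [-2.25631891e-04  1.19118203e-04 -9.99999967e-01]] [0.35217449 0.01066788 0.19868134] [-0.01380734  0.01685393  0.03333554]
412.80669165377736 [ 0.58122966 -0.08257593  0.37263006] [[-2.00829275e-01 -9.79625922e-01 -8.10088099e-04]
 [-9.29578138e-01  1.90308110e-01  3.15701298e-01]
 [-3.09115008e-01  6.41551029e-02 -9.48858279e-01]]
```

View pics/w0.png

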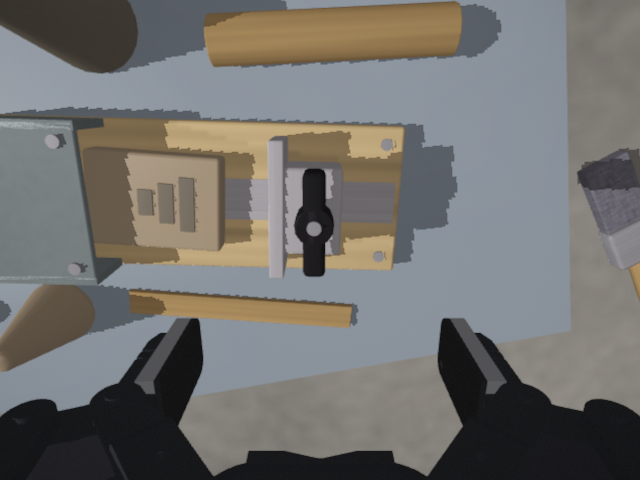

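The wrist view shows the knob hub at (314,229), the bar upright from v=170 to v=275, the jaw face at u≈270, the plaque's near edge at u≈222, and the board end corners at (404,126) and (391,269).

```bash
python3 - <<'E'
from h import *
import pickle
c=pickle.load(open('w0.pkl','rb'))
for nm,p,z in [('hub',(314,229),.102),('barA',(314,170),.102),('barB',(313.5,275),.102),('b1',(404,126),.02),('b2',(391,269),.02),('b3',(205,121.5),.02),('b4',(205,264),.02),('pl1',(221,155),.042),('pl2',(222,249),.042),('jt1',(269,141),.064),('jt2',(270,275),.064)]:
    print(nm,ray(c,*p,z).round(4))
g=c['img'].astype(int); m=np.zeros((480,640),np.uint8); m[160:285,295:340]=g[160:285,295:340].max(2)<50
n,l,s,ce=cv2.connectedComponentsWithStats(m); k=1+s[1:,4].argmax()
cn=cv2.findContours((l==k).astype(np.uint8),0,1)[0][0]; print(s[k],ce[k])
P=np.array([ray(c,u,v,.102)[:2] for (u,v) in cn[:,0]],np.float32)
print(cv2.minAreaRect(P*1000))
for a,b in [((404,126),(205,121.5)),((391,269),(205,264))]:
    d=ray(c,*b,.02)-ray(c,*a,.02); print(np.degrees(np.arctan2(-d[0],d[1])))
E
```

```text
hub [ 0.5011 -0.0618  0.102 ]
barA [ 0.5406 -0.07    0.102 ]
barB [ 0.4676 -0.0544  0.102 ]
b1 [ 0.5488 -0.1464  0.02  ]
b2 [ 0.4248 -0.1171  0.02  ]
b3 [0.5852 0.0134 0.02  ]
b4 [0.464  0.0496 0.02  ]
pl1 [0.5579 0.0023 0.042 ]
pl2 [0.4816 0.0232 0.042 ]
jt1 [ 0.5621 -0.0404  0.064 ]
jt2 [ 0.4588 -0.0158  0.064 ]
[ 295  169   39  107 2499] [313.8447379  221.24089636]
((504.3905334472656, -62.42751693725586), (26.021682739257812, 75.2315444946289), 78.42193603515625)
-12.832569570919777
-13.226631731455289
```

>>> jog_arm(deltas=[[[0, -0.18, 0.9], [0, 0, 0]], [[0, 0, 0.9], [0, 0, 0]], [[0, 0, 0.9], [0, 0, 0]], [[0, 0, 0.9], [0, 0, 0]], [[0, 0, 0.9], [0, 0, 0]], [[0, 0, 0.9], [0, 0, 0]], [[0, 0, 0.9], [0, 0, 0]], [[0, 0, 0], [0, 0, 0]], [[0, 0, 0], [0, 0, 0]]])

```text
time: 4.25
tcp_pos: [0.5023, -0.0625, 0.074]
eef_rot: [0.995, -0.102, -0.0, -0.0]
wrist_force: [0.9, -0.5, -0.1]
width: 1.002
grasp_force: 0.0
```

>>> jog_arm(deltas=[[[0, 0, 0], [0, 0, 0]], [[0, 0, 0], [0, 0, 0]], [[0, 0, 0], [0, 0, 0]], [[0, 0, 0], [0, 0, 0]], [[0, 0, 0], [0, 0, 0]], [[0, 0, 0], [0, 0, 0]], [[0, 0, 0], [0, 0, 0]], [[0, 0, 0], [0, 0, 0]]], jaw=-1)

```text
time: 5.05
tcp_pos: [0.5027, -0.0621, 0.0746]
eef_rot: [0.995, -0.102, 0.0, -0.0]
wrist_force: [-1.7, 0.7, 5.5]
width: 0.204
grasp_force: 58.5
```

```bash
cat > st.py <<'E'
from h import *
s=r.get_state(); Y=np.array([np.sin(np.radians(13)),np.cos(np.radians(13)),0]); X=np.array([Y[1],-Y[0],0])
o=np.array([.5273,.0436,0]); e=s['tcp_pos']-o; M=R.from_quat(s['eef_rot']).as_matrix()
print('t',s['time'],'tcp',s['tcp_pos'].round(4),'jig x %.4f y %.4f'%(e@X,e@Y),'yaw %.2f'%np.degrees(np.arctan2(M[1,0],M[0,0])),'tilt',M[:,2].round(4))
print('Fjig x %.1f y %.1f z %.1f'%(s['wrist_force']@X,s['wrist_force']@Y,s['wrist_force'][2]),'T',s['torque'].round(3),'w',round(s['width'],3),'g',round(s['grasp_force'],1),'q7',s['q'][6].round(3))
print('jigY in tool',(M.T@Y).round(3),'jigX in tool',(M.T@X).round(3))
E
python3 st.py
```

```text
t 5.05 tcp [ 0.5027 -0.0621  0.0746] jig x -0.0001 y -0.1086 yaw -11.71 tilt [ 8.e-04  3.e-04 -1.e+00]
Fjig x -1.8 y 0.3 z 5.5 T [ 0.321  0.223 -0.056] w 0.204 g 58.5 q7 -1.848
jigY in tool [ 0.023 -1.     0.001] jigX in tool [1.    0.023 0.001]
```

>>> jog_arm(deltas=[[[0, 0, 0], [0, 0, -1]], [[0, 0, 0], [0, 0, -1]], [[0, 0, 0], [0, 0, -1]], [[0, 0, 0], [0, 0, -1]], [[0, 0, 0], [0, 0, -1]], [[0, 0, 0], [0, 0, -1]]])

```text
time: 5.65
tcp_pos: [0.5027, -0.0614, 0.0746]
eef_rot: [0.994, 0.108, 0.0, -0.001]
wrist_force: [-1.2, 2.1, 5.4]
width: 0.206
grasp_force: 58.5
```

```bash
python3 st.py
```

```text
t 5.65 tcp [ 0.5027 -0.0614  0.0746] jig x -0.0003 y -0.1078 yaw 12.43 tilt [ 8.0e-04  1.4e-03 -1.0e+00]
Fjig x -1.7 y 1.8 z 5.4 T [ 0.659  0.315 -0.179] w 0.206 g 58.5 q7 -1.464
jigY in tool [ 0.429 -0.903  0.002] jigX in tool [0.903 0.429 0.   ]
```

>>> jog_arm(deltas=[[[0, 0, 0], [0, 0, -1]], [[0, 0, 0], [0, 0, -1]], [[0, 0, 0], [0, 0, -1]], [[0, 0, 0], [0, 0, -1]], [[0, 0, 0], [0, 0, -1]], [[0, 0, 0], [0, 0, -1]], [[0, 0, 0], [0, 0, -1]], [[0, 0, 0], [0, 0, -1]], [[0, 0, 0], [0, 0, 0]], [[0, 0, 0], [0, 0, 0]]])

```text
time: 6.65
tcp_pos: [0.5019, -0.0618, 0.0745]
eef_rot: [0.926, 0.377, -0.0, -0.001]
wrist_force: [-2.7, 2.2, 6.8]
width: 0.202
grasp_force: 58.8
```

```bash
python3 st.py; python3 -c "
from h import *; cam('wrist','w1')"
```

```text
t 6.65 tcp [ 0.5019 -0.0618  0.0745] jig x -0.0010 y -0.1084 yaw 44.29 tilt [-1.1e-03  7.0e-04 -1.0e+00]
Fjig x -3.2 y 1.5 z 6.8 T [ 0.472  0.682 -0.119] w 0.202 g 58.8 q7 -0.959
jigY in tool [ 0.841 -0.54   0.   ] jigX in tool [ 0.54   0.841 -0.001]
```

View pics/w1.png

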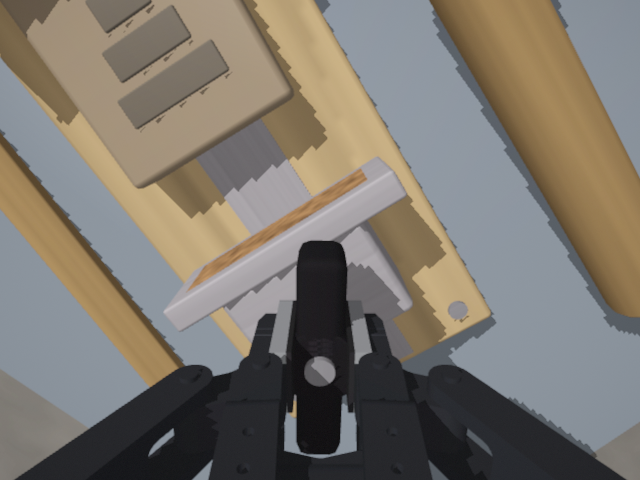

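The knob has turned with the grip and now lies oblique. The jaw face is parallel to the board's width and the plaque is clear ahead. Next I'll slide the jaw along jig +y.

>>> jog_arm(deltas=[[[0.1, -0.065, 0], [0, 0, 0]], [[0.2, -0.13, 0], [0, 0, 0]], [[0.2, -0.13, 0], [0, 0, 0]], [[0.2, -0.13, 0], [0, 0, 0]], [[0.2, -0.13, 0], [0, 0, 0]], [[0.2, -0.13, 0], [0, 0, 0]], [[0.1, -0.065, 0], [0, 0, 0]], [[0, 0, 0], [0, 0, 0]]])

```text
time: 7.5
tcp_pos: [0.5099, -0.0274, 0.0745]
eef_rot: [0.926, 0.377, -0.0, 0.0]
wrist_force: [-2.4, 1.0, 6.9]
width: 0.206
grasp_force: 58.7
```

```bash
python3 st.py
```

```text
t 7.5 tcp [ 0.5099 -0.0274  0.0745] jig x -0.0010 y -0.0731 yaw 44.27 tilt [-7.e-04 -3.e-04 -1.e+00]
Fjig x -2.6 y 0.5 z 6.9 T [ 0.225  0.58  -0.14 ] w 0.206 g 58.7 q7 -1.035
jigY in tool [ 0.841 -0.541 -0.   ] jigX in tool [ 0.541  0.841 -0.001]
```

>>> jog_arm(deltas=[[[0.1, -0.065, 0], [0, 0, 0]], [[0.1, -0.065, 0], [0, 0, 0]], [[0.1, -0.065, 0], [0, 0, 0]], [[0.1, -0.065, 0], [0, 0, 0]], [[0.1, -0.065, 0], [0, 0, 0]], [[0.1, -0.065, 0], [0, 0, 0]], [[0.1, -0.065, 0], [0, 0, 0]]])

```text
time: 8.2
tcp_pos: [0.514, -0.0098, 0.0745]
eef_rot: [0.927, 0.376, -0.002, 0.001]
wrist_force: [-2.8, -4.8, 7.6]
width: 0.206
grasp_force: 59.0
```

```bash
python3 st.py
```

```text
t 8.2 tcp [ 0.514  -0.0098  0.0745] jig x -0.0009 y -0.0550 yaw 44.18 tilt [-0.002  -0.0037 -1.    ]
Fjig x -1.7 y -5.3 z 7.6 T [-0.84   0.814 -0.076] w 0.206 g 59.0 q7 -1.079
jigY in tool [ 0.84  -0.542 -0.004] jigX in tool [ 0.542  0.84  -0.001]
```

>>> jog_arm(deltas=[[[0.1, -0.065, 0], [0, 0, 0]], [[0.1, -0.065, 0], [0, 0, 0]], [[0.1, -0.065, 0], [0, 0, 0]]])

```text
time: 8.5
tcp_pos: [0.5154, -0.0037, 0.0744]
eef_rot: [0.927, 0.376, -0.003, 0.003]
wrist_force: [-4.9, -9.7, 10.4]
width: 0.204
grasp_force: 59.3
```

```bash
python3 st.py
```

```text
t 8.5 tcp [ 0.5154 -0.0037  0.0744] jig x -0.0009 y -0.0488 yaw 44.13 tilt [-0.0036 -0.0074 -1.    ]
Fjig x -2.6 y -10.6 z 10.4 T [-2.082  1.09  -0.029] w 0.204 g 59.3 q7 -1.098
jigY in tool [ 0.84  -0.543 -0.008] jigX in tool [ 0.543  0.84  -0.002]
```

>>> jog_arm(deltas=[[[0.1, -0.065, 0], [0, 0, 0]], [[0.1, -0.065, 0], [0, 0, 0]]])

```text
time: 8.7
tcp_pos: [0.5165, 0.0009, 0.0744]
eef_rot: [0.927, 0.375, -0.004, 0.003]
wrist_force: [-5.4, -10.8, 10.2]
width: 0.198
grasp_force: 59.4
```

```bash
python3 st.py
```

```text
t 8.7 tcp [0.5165 0.0009 0.0744] jig x -0.0009 y -0.0440 yaw 44.08 tilt [-0.0042 -0.0088 -1.    ]
Fjig x -2.9 y -11.7 z 10.2 T [-2.423  1.124 -0.076] w 0.198 g 59.4 q7 -1.11
jigY in tool [ 0.839 -0.543 -0.01 ] jigX in tool [ 0.543  0.839 -0.002]
```

>>> jog_arm(deltas=[[[0.07, -0.045, 0], [0, 0, 0]], [[0.07, -0.045, 0], [0, 0, 0]]])

```text
time: 8.9
tcp_pos: [0.5173, 0.0043, 0.0744]
eef_rot: [0.927, 0.375, -0.004, 0.004]
wrist_force: [-4.7, -11.2, 11.0]
width: 0.205
grasp_force: 59.5
```

```bash
python3 st.py
```

```text
t 8.9 tcp [0.5173 0.0043 0.0744] jig x -0.0009 y -0.0406 yaw 44.06 tilt [-0.0047 -0.0097 -0.9999]
Fjig x -2.1 y -12.0 z 11.0 T [-2.632  1.188 -0.085] w 0.205 g 59.5 q7 -1.118
jigY in tool [ 0.839 -0.544 -0.01 ] jigX in tool [ 0.544  0.839 -0.002]
```

>>> jog_arm(deltas=[[[0.06, -0.04, 0], [0, 0, 0]], [[0.04, -0.025, 0], [0, 0, 0]]])

```text
time: 9.1
tcp_pos: [0.5179, 0.0067, 0.0744]
eef_rot: [0.927, 0.375, -0.004, 0.004]
wrist_force: [-5.2, -12.3, 11.2]
width: 0.204
grasp_force: 59.5
```

```bash
python3 st.py
```

```text
t 9.1 tcp [0.5179 0.0067 0.0744] jig x -0.0009 y -0.0380 yaw 44.05 tilt [-0.0049 -0.0103 -0.9999]
Fjig x -2.3 y -13.1 z 11.2 T [-2.819  1.271 -0.086] w 0.204 g 59.5 q7 -1.124
jigY in tool [ 0.839 -0.544 -0.011] jigX in tool [ 0.544  0.839 -0.002]
```

>>> jog_arm(deltas=[[[0.04, -0.025, 0], [0, 0, 0]], [[0.04, -0.025, 0], [0, 0, 0]]])

```text
time: 9.3
tcp_pos: [0.5182, 0.008, 0.0744]
eef_rot: [0.927, 0.375, -0.005, 0.004]
wrist_force: [-5.4, -15.0, 12.3]
width: 0.204
grasp_force: 59.7
```

```bash
python3 st.py
```

```text
t 9.3 tcp [0.5182 0.008  0.0744] jig x -0.0009 y -0.0367 yaw 44.03 tilt [-0.0056 -0.0117 -0.9999]
Fjig x -1.9 y -15.8 z 12.3 T [-3.382  1.373 -0.052] w 0.204 g 59.7 q7 -1.129
jigY in tool [ 0.839 -0.544 -0.013] jigX in tool [ 0.544  0.839 -0.003]
```

>>> jog_arm(deltas=[[[0.04, -0.025, 0], [0, 0, 0]], [[0.04, -0.025, 0], [0, 0, 0]], [[0, 0, 0], [0, 0, 0]]])

```text
time: 9.6
tcp_pos: [0.5182, 0.0081, 0.0743]
eef_rot: [0.927, 0.374, -0.006, 0.005]
wrist_force: [-6.6, -18.3, 14.5]
width: 0.201
grasp_force: 59.9
```

```bash
python3 st.py
```

```text
t 9.6 tcp [0.5182 0.0081 0.0743] jig x -0.0009 y -0.0367 yaw 43.96 tilt [-0.0071 -0.0146 -0.9999]
Fjig x -2.3 y -19.3 z 14.5 T [-3.852  1.547 -0.015] w 0.201 g 59.9 q7 -1.134
jigY in tool [ 0.838 -0.545 -0.016] jigX in tool [ 0.545  0.838 -0.004]
```

>>> jog_arm(deltas=[[[0.04, -0.025, 0], [0, 0, 0]], [[0, 0, 0], [0, 0, 0.5]], [[0, 0, 0], [0, 0, 1]], [[0, 0, 0], [0, 0, 1]], [[0, 0, 0], [0, 0, 1]], [[0, 0, 0], [0, 0, 1]], [[0, 0, 0], [0, 0, 1]], [[0, 0, 0], [0, 0, 1]], [[0, 0, 0], [0, 0, 1]], [[0, 0, 0], [0, 0, 1]]])

```text
time: 10.6
tcp_pos: [0.5187, 0.0073, 0.0744]
eef_rot: [0.996, 0.086, -0.004, 0.008]
wrist_force: [-5.0, -21.1, 13.3]
width: 0.204
grasp_force: 59.8
```

```bash
python3 st.py
```

```text
t 10.6 tcp [0.5187 0.0073 0.0744] jig x -0.0002 y -0.0373 yaw 9.82 tilt [-0.0063 -0.0165 -0.9998]
Fjig x -0.1 y -21.7 z 13.3 T [-4.66   1.319  0.315] w 0.204 g 59.8 q7 -1.673
jigY in tool [ 0.388 -0.922 -0.017] jigX in tool [ 0.922  0.388 -0.002]
```

>>> jog_arm(deltas=[[[0, 0, 0], [0, 0, 1]], [[0, 0, 0], [0, 0, 1]], [[0, 0, 0], [0, 0, 1]], [[0, 0, 0], [0, 0, 1]], [[0, 0, 0], [0, 0, 1]], [[0, 0, 0], [0, 0, 0]]])

```text
time: 11.2
tcp_pos: [0.5188, 0.0066, 0.0745]
eef_rot: [0.996, -0.088, -0.002, 0.009]
wrist_force: [-5.9, -22.1, 13.1]
width: 0.204
grasp_force: 59.9
```

```bash
python3 st.py
```

```text
t 11.2 tcp [0.5188 0.0066 0.0745] jig x -0.0000 y -0.0379 yaw -10.10 tilt [-0.006  -0.017  -0.9998]
Fjig x -0.8 y -22.9 z 13.1 T [-4.882  1.275  0.2  ] w 0.204 g 59.9 q7 -1.988
jigY in tool [ 0.051 -0.999 -0.018] jigX in tool [ 0.999  0.051 -0.002]
```

>>> jog_arm(deltas=[[[0, 0, 0], [0, 0, 1]], [[0, 0, 0], [0, 0, 1]], [[0, 0, 0], [0, 0, 1]], [[0, 0, 0], [0, 0, 1]], [[0, 0, 0], [0, 0, 0.8]], [[0, 0, 0], [0, 0, 0]], [[0, 0, 0], [0, 0, 0]]])

```text
time: 11.9
tcp_pos: [0.5186, 0.006, 0.0745]
eef_rot: [0.968, -0.252, -0.001, 0.009]
wrist_force: [-6.5, -23.7, 13.7]
width: 0.204
grasp_force: 60.0
```

```bash
python3 st.py;  python3 -c "
from h import *; cam('wrist','w2')"
```

```text
t 11.9 tcp [0.5186 0.006  0.0745] jig x -0.0000 y -0.0386 yaw -29.23 tilt [-0.0063 -0.0173 -0.9998]
Fjig x -1.0 y -24.6 z 13.7 T [-5.216  1.422  0.295] w 0.204 g 60.0 q7 -2.291
jigY in tool [-0.28  -0.96  -0.018] jigX in tool [ 0.96  -0.28  -0.002]
```

View pics/w2.png

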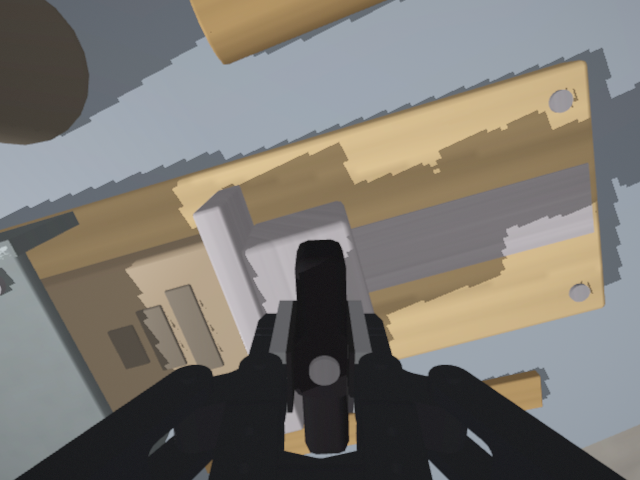

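The bar has turned well past its starting angle and the plaque lies flush against the jaw. I'll relieve the push before opening, which also checks that the jaw holds on its own.

>>> jog_arm(deltas=[[[0.022, 0.077, 0], [0, 0, 0]], [[0.022, 0.077, 0], [0, 0, 0]], [[0.022, 0.077, 0], [0, 0, 0]], [[0, 0, 0], [0, 0, 0]]])

```text
time: 12.35
tcp_pos: [0.5185, 0.0057, 0.0746]
eef_rot: [0.968, -0.251, -0.0, 0.005]
wrist_force: [-4.0, -13.4, 10.4]
width: 0.202
grasp_force: 59.4
```

```bash
python3 st.py
```

```text
t 12.35 tcp [0.5185 0.0057 0.0746] jig x -0.0000 y -0.0389 yaw -29.10 tilt [-0.0029 -0.0102 -0.9999]
Fjig x -0.9 y -14.0 z 10.4 T [-3.05   0.858  0.217] w 0.202 g 59.4 q7 -2.279
jigY in tool [-0.277 -0.961 -0.011] jigX in tool [ 0.961 -0.277 -0.001]
```

>>> jog_arm(deltas=[[[0.022, 0.077, 0], [0, 0, 0]], [[0.022, 0.077, 0], [0, 0, 0]], [[0.022, 0.077, 0], [0, 0, 0]], [[0.011, 0.038, 0], [0, 0, 0]], [[0, 0, 0], [0, 0, 0]]])

```text
time: 12.85
tcp_pos: [0.5185, 0.0054, 0.0747]
eef_rot: [0.968, -0.25, 0.001, 0.001]
wrist_force: [-1.3, -3.6, 6.7]
width: 0.206
grasp_force: 58.9
```

```bash
python3 st.py
```

```text
t 12.85 tcp [0.5185 0.0054 0.0747] jig x -0.0000 y -0.0392 yaw -28.91 tilt [ 8.0e-04 -2.5e-03 -1.0e+00]
Fjig x -0.5 y -3.8 z 6.7 T [-0.688  0.319  0.223] w 0.206 g 58.9 q7 -2.265
jigY in tool [-0.274 -0.962 -0.002] jigX in tool [ 0.962 -0.274  0.001]
```

>>> jog_arm(deltas=[[[0.016, 0.058, 0], [0, 0, 0]], [[0, 0, 0], [0, 0, 0]]])

```text
time: 13.05
tcp_pos: [0.5184, 0.0053, 0.0747]
eef_rot: [0.968, -0.249, 0.001, 0.0]
wrist_force: [-1.0, -1.0, 4.7]
width: 0.201
grasp_force: 58.8
```

>>> jog_arm(deltas=[[[0, 0, 0], [0, 0, 0]], [[0, 0, 0], [0, 0, 0]], [[0, 0, 0], [0, 0, 0]], [[0, 0, 0], [0, 0, 0]], [[0, 0, 0], [0, 0, 0]], [[0, 0, 0], [0, 0, 0]], [[0, 0, 0], [0, 0, 0]], [[0, 0, -0.4], [0, 0, 0]], [[0, 0, -0.8], [0, 0, 0]], [[0, 0, -1], [0, 0, 0]], [[0, 0, -1], [0, 0, 0]], [[0, 0, -1], [0, 0, 0]], [[0, 0, -1], [0, 0, 0]], [[0, 0, -1], [0, 0, 0]], [[0, 0, 0], [0, 0, 0]]], jaw=1)

```text
time: 14.55
tcp_pos: [0.5203, 0.006, 0.2334]
eef_rot: [0.968, -0.25, 0.004, -0.001]
wrist_force: [0.8, -0.4, 0.2]
width: 1.002
grasp_force: 0.0
```

```bash
python3 st.py; python3 -c "
from h import *
import pickle
c=cam('wrist','w3'); pickle.dump(c,open('w3.pkl','wb'))"
```

```text
t 14.55 tcp [0.5203 0.006  0.2334] jig x 0.0016 y -0.0382 yaw -28.92 tilt [ 8.4e-03  2.0e-04 -1.0e+00]
Fjig x 0.9 y -0.2 z 0.2 T [-0.018 -0.053  0.002] w 1.002 g 0.0 q7 -2.209
jigY in tool [-0.274 -0.962  0.002] jigX in tool [ 0.962 -0.274  0.008]
```

View pics/w3.png

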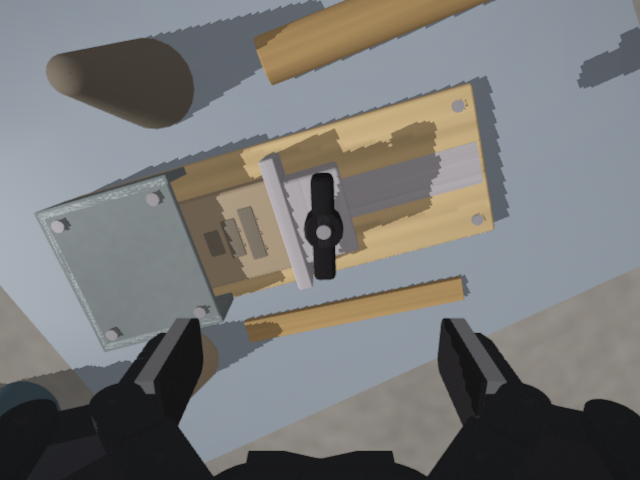

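The hub is at (323,232), the bar is still turned beyond its starting angle, and the plaque lies flat between the jaw and the hood. I'll check the numbers.

```bash
python3 - <<'E'
from h import *
import pickle
c=pickle.load(open('w3.pkl','rb'))
o=np.array([.5273,.0436]);a=np.radians(13)
h=ray(c,323.5,232,.102)[:2]-o; print('hub jig y',h@[np.sin(a),np.cos(a)],'x',h@[np.cos(a),-np.sin(a)])
for p,q in [((322,174),(325,278)),]:
    d=ray(c,*p,.102)-ray(c,*q,.102); print('bar yaw',np.degrees(np.arctan2(d[1],d[0])))
E
```

```text
hub jig y -0.038636389140607734 x -0.001369593184026267
bar yaw -27.166519153849556
```

```bash
python3 -c "
from station import r
print(r.sign_off())"
```

```text
the job is handed in; nothing more can be done
None
```

The plaque is clamped and the job handed in at about 14.6 s: the push stopped solid at about 19 N, which means the buffer is home; the knob is about 15° tighter than it started, and the jaw held its position within about 0.5 mm after release.

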